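Turn the copper tumbler mouth-up on the stump

ROBOT

A 6-joint arm with a two-finger parallel gripper is mounted at the origin on the work surface. World frame = base frame: x ahead of the robot, y to its left, z up, the work surface at z = 0. Lengths are in m, angles in rad, forces in N, time in s.
With the tool pointing down it reaches from about 0.3 to 0.775 m from the base axis. Payload 14.6 kg.
Tool frame: the origin (TCP) lies on the centre line of the jaws, within the pads' length; the fingertips stand 25 mm ahead of it and the grasp point (between the pads) lies 6 mm ahead of it (ctrl.tip_reach is the distance from the TCP to the fingertips, in m); z points along the fingers, y is the line along which they close (so a half turn about z gives the same grasp; the last joint's range is limited). The gripper opens to 94 mm and grips with 3 to 60 N. Pads are 16 mm wide; open, the fingers measure 119 mm over their backs; the gripper's body (75 mm by 177 mm) begins 78 mm behind the grasp point.
Start: joints at [-1.304, 0.3, 1.521, -0, 1.321, -0.067], TCP at [0.18, -0.52, 0.23] pointing down, gripper open.
Joint ranges: [-3.03, 3.03], [-0.79, 2.21], [0.23, 2.52], [-1.04, 4.18], [0, 3.07], [-2.55, 2.55]. Speed limits (rad/s): [2.22, 2.22, 2.57, 3.14, 3.14, 3.14].

INTERFACE

Orientations are given as [roll, pitch, yaw] about the fixed x, y, z axes, in that order (R = Rz(yaw) Ry(pitch) Rx(roll)).
In Python, from station import ctrl gives the robot as it stands. The module is installed in compiled form; this text tells all that it offers.
- The arm moves only by the tool apply_moves, never from a script. Its argument "deltas" is a list of rows, each a list of 7 numbers: the closure in counts, from 0 (fully open) to 255 (shut), then the shift along the world's x, y, z in cm, then the turn, a rotation vector about the world's x, y, z in rad. In form: [[jaw, tx, ty, tz, ax, ay, az], ...]. A call has 1 to 10 rows; each row shifts and turns the commanded pose from where the row before left it; what a row does not reach is not made up. A row lasts 1/10 s, in which the tool goes at most 50 mm and 8.59 degrees, less where a joint would pass 70% of its speed; a pose out of reach is approached as far as the arm can. A call with a gripper value outside its range is refused whole. The fingers move at their own pace and stop on an object; "grip_force" is the grip in N (left out, the last holds). Time passes only in rows, so rows that do not move let the fingers close. It gives the time, the measured TCP pose, the force, the opening and the grip force at its end, in the units of the state.
- ctrl.get_obs(): the state, without advancing time (a new reading comes with each control period).
- ctrl.camera(name): name is "scene" or "top"; returns a dict with "img" (384x512x3 uint8, red, green, blue), "K" (3x3 intrinsics, pixels), "k1" (the pictures are not rectified: a ray, as slopes to the right and down, at radius r is drawn at 1 + k1 r^2 times it, then the intrinsics apply), "pose" (4x4, takes a point from camera to world coordinates). Camera axes: x right, y up, looking along -z (the intrinsics and any distortion apply to the point x, -y, -z); pixel columns grow to the right and rows downward; lengths in m; the calibration is good to about 2 mm. A picture is of the moment at which its call begins. There is no depth.
- ctrl.hand_in(): hands the job in; it is judged then, once.
The state is a dict: "time_s": time; "qpos": joint angles; "joint_vel": joint speeds; "tau": joint torques, N m; "ee_pos": TCP position; "eef_rot": TCP orientation; "force": force on the tool from outside, world axes, zero at the start; "moment": the same for the moment, N m; "grip_width": finger opening in m; "grip_force": force on a finger pad.
Only numpy, scipy, OpenCV 4.12 (cv2) and the standard library are available. Lean on these libraries where they do the work, as an engineer would, in place of code of your own. Each camera call takes 0.05 s, during which the arm holds its last target. There are 200 camera calls.

TASK

In the silversmith's shop two tumbler cups stand mouth-down on the bench. Pick up the copper one, turn it over in the gripper at least onto its side, and set it down gently (no dropping or throwing) on the wooden stump slice so that it ends standing mouth-up near the middle; its heavy round bottom brings it upright the rest of the way. Leave the steel cup standing as it is.

Things in the scene. Friction and masses are not known exactly. Their poses are not given: they have to be found in the camera images.
- copper_tumbler: Reddish copper tumbler cup, loose, 0.3 kg, round, outside diameter 60 mm, height 60 mm, wall 3 mm. Origin: centre of the outside of its bottom; z runs along its axis from bottom to mouth (down at the start, the origin 60 mm above the bench). The wall is straight from 24 mm above the bottom to the mouth; below, it rounds in to a flat 24 mm wide. This is the one to turn over.
- copper_mouth (a point): Centre of the copper cup's mouth, 60 mm along z from the body's origin. Centre of mass: 48 mm from the mouth, in the thick bottom. So, laid on its side and let go, the cup rolls up by itself to stand mouth-up, its bottom ending some 15 mm farther from where the mouth pointed, and rocks briefly.
- steel_tumbler: Silvery steel tumbler cup, loose, 0.3 kg, round, outside diameter 60 mm, height 60 mm, wall 3 mm. Origin: centre of the outside of its bottom; z runs along its axis from bottom to mouth (down at the start, the origin 60 mm above the bench). The wall is straight from 24 mm above the bottom to the mouth; below, it rounds in to a flat 24 mm wide. A bystander to leave alone.
- stump: Round slice of a wooden tree stump with a dark iron band, 204 mm across, fixed to the bench. Origin: centre of its underside on the bench, z up; its flat level top is 30 mm above the origin and 200 mm across.
There are look-alikes about, which are no part of the job. Of the things like the copper_tumbler, leave any that is green; of the rest the smaller one is meant. What is shaped like the stump but red is not meant.

How it is judged:
On the way:
1. the copper cup is held in the gripper over the stump, turned at least onto its side (its mouth at most 15 degrees below level) (contact force between copper_tumbler and the fingers above 1 N and angle between copper_tumbler's own z axis and vertical below 1.83 rad and horizontal distance between copper_tumbler and stump below 0.1 m), for 0.1 s.
At the end, for the whole second after the job is handed in: The copper cup stands mouth-up (within 10 degrees) on the stump's top, its bottom within 55 mm of the stump's centre, released and at rest; the steel cup stands mouth-down within 30 mm of where it was (angle between copper_tumbler's own z axis and vertical below 0.175 rad and horizontal distance between copper_tumbler and stump below 0.055 m and z of copper_tumbler in the frame of stump between 0.025 and 0.036 m and linear speed of copper_tumbler below 0.05 m/s and angular speed of copper_tumbler below 0.8 rad/s and distance of steel_tumbler from where it was at the start of the episode below 0.03 m and angle between steel_tumbler's own z axis and vertical above 2.96 rad); the robot touches nothing.
It fails at once if the copper cup falls or is thrown: faster than 0.7 m/s while the fingers do not hold it (linear speed of copper_tumbler above 0.7 m/s and contact force between copper_tumbler and the fingers below 0.1 N).
It fails at once if the steel cup is moved by more than 30 mm or knocked over (distance of steel_tumbler from where it was at the start of the episode above 0.03 m or angle between steel_tumbler's own z axis and vertical below 2.6 rad).
It also fails if it takes over 46 s, if anything falls off the work surface, if the arm or the gripper's body presses on something with over 40 N, if the wrist force passes 120 N, or if a joint passes its speed limit or range.

## Working session

There is one attempt and no reset: what is moved stays moved. The work goes in short steps, Python scripts to look and compute and a tool call to move; the robot and the scene stay as the last step left them, time stands still between calls to the robot, and variables do not carry over. Pictures are saved under pics/ and viewed, at most 10 in all, crops included, and the job is handed in when it is done.

Besides the shell and the picture viewer there is one more tool, called after "Request:" by a JSON object that holds its "method" and its "body". apply_moves: Moves the arm, as the interface text tells. Its arguments: {"type":"object","properties":{"deltas":{"type":"array"},"grip_force":{"type":"number"}},"required":["deltas"]}

```bash
mkdir -p pics; python3 - <<'E'
from station import ctrl
import cv2
for n in ("top","scene"):
    c=ctrl.camera(n); cv2.imwrite(f"pics/{n}0.png",c["img"][:,:,::-1]); print(n,c["K"].tolist(),c["k1"],c["pose"].round(4).tolist())
o=ctrl.get_obs(); print(o["time_s"],o["ee_pos"],o["eef_rot"],o["grip_width"])
E
```

```text
top [[410.7159580345026, 0.0, 252.74081531478365], [0.0, 410.7159580345026, 190.03701604033037], [0.0, 0.0, 1.0]] -0.07227680206932927 [[0.0041, 0.998, -0.0636, 0.3831], [-1.0, 0.0038, -0.005, 0.0276], [-0.0047, 0.0636, 0.998, 1.3307], [0.0, 0.0, 0.0, 1.0]]
scene [[398.1021180335791, 0.0, 249.4335372714235], [0.0, 398.1021180335791, 188.65455644501426], [0.0, 0.0, 1.0]] -0.1373239402873319 [[0.8757, -0.3241, 0.358, 0.8266], [0.4827, 0.6097, -0.6287, -0.6222], [-0.0145, 0.7233, 0.6903, 0.7732], [0.0, 0.0, 0.0, 1.0]]
0.1 [ 0.18012627 -0.51944928  0.22993037] [-3.14056539e+00 -3.02261383e-05  3.33816278e-01] 0.09414009616384342
```

View pics/top0.png

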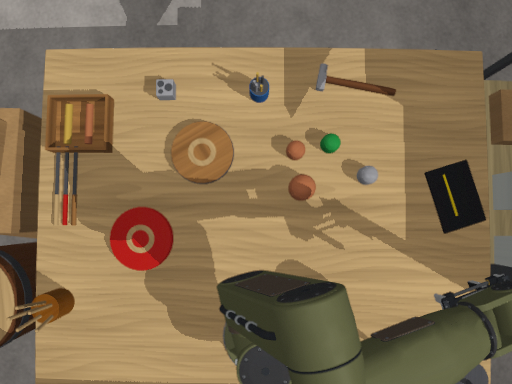

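View pics/scene0.png

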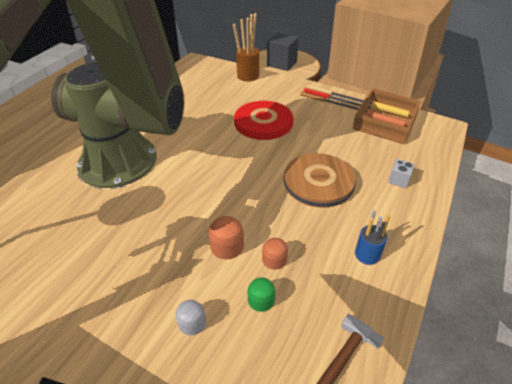

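The top view shows the small copper cup at about (296,149) with the green cup at (330,143), the big copper cup at (302,187) and the steel cup at (368,175). The wooden stump is at (202,151), and the red look-alike is at (141,239).

```bash
cat > h.py <<'E'
import numpy as np, cv2
from station import ctrl
def ray(c,p):
    d=np.array([c["k1"],0,0,0]); u=cv2.undistortPoints(np.array([[p]],float),c["K"],d)[0,0]
    T=c["pose"]; return T[:3,3],T[:3,:3]@np.array([u[0],-u[1],-1])
def onz(c,p,z):
    o,d=ray(c,p); return o+d*(z-o[2])/d[2]
def two(a,b):
    (o,d),(q,e)=a,b; s=np.linalg.lstsq(np.c_[d,-e],q-o,rcond=None)[0]
    return (o+d*s[0]+q+e*s[1])/2, np.linalg.norm(o+d*s[0]-q-e*s[1])
def blobs(m,amin=60):
    n,l,s,c=cv2.connectedComponentsWithStats(m.astype(np.uint8))
    return [(c[i].round(1),s[i].tolist()) for i in range(1,n) if s[i,4]>amin]
E
python3 - <<'E'
from h import *
C={n:ctrl.camera(n) for n in("top","scene")}
B={}
for n,c in C.items():
    h=cv2.cvtColor(c["img"],cv2.COLOR_RGB2HSV).astype(int); H,S,V=h[...,0],h[...,1],h[...,2]
    cop=((H<9)|(H>174))&(S>100)&(S<215)&(V>50)
    grn=(H>50)&(H<80)&(S>150)
    gry=(S<60)&(V>70)
    for k,m in(("cop",cop),("grn",grn),("gry",gry)):
        print(n,k,[(b[0].tolist(),b[1]) for b in blobs(m) if b[1][4]<3000])
    for p in ([(296,149),(302,187),(202,132),(368,175)] if n=="top" else [(274,253),(226,236),(300,170)]): print(p,h[p[1],p[0]])
c=C["top"]
for p in [(296,149),(330,143),(302,187),(368,175)]: print(p,onz(c,p,.04).round(3))
print(onz(c,(202,151.5),.03))
E
```

```text
top cop [([151.0, 232.0], [111, 207, 62, 61, 832]), ([141.7, 237.0], [132, 230, 17, 17, 87]), ([133.6, 265.9], [114, 255, 39, 16, 65])]
top grn [([329.9, 142.8], [321, 134, 19, 19, 275])]
top gry [([321.4, 77.4], [316, 64, 12, 27, 219]), ([502.6, 74.2], [486, 64, 26, 17, 238]), ([259.8, 85.9], [250, 76, 19, 19, 159]), ([165.5, 89.0], [156, 79, 20, 21, 402]), ([57.0, 172.9], [55, 152, 5, 42, 149]), ([367.0, 174.8], [357, 166, 21, 19, 313]), ([65.2, 181.7], [64, 168, 4, 26, 80]), ([502.0, 190.8], [492, 171, 20, 39, 716]), ([14.6, 239.8], [0, 235, 37, 11, 263]), ([502.7, 250.3], [494, 236, 18, 31, 533]), ([438.8, 298.1], [434, 294, 12, 15, 67]), ([18.2, 360.3], [0, 329, 35, 55, 1603]), ([501.5, 369.0], [491, 351, 21, 33, 605]), ([477.3, 375.1], [464, 364, 24, 20, 310])]
(296, 149) [ 11 152 175]
(302, 187) [ 10 160 131]
(202, 132) [ 15 153 152]
(368, 175) [120   5 153]
scene cop [([316.2, 92.7], [304, 88, 26, 10, 108]), ([263.0, 119.9], [233, 100, 61, 40, 1230]), ([263.3, 115.2], [256, 111, 16, 9, 91])]
scene grn [([260.9, 294.2], [249, 279, 25, 31, 664])]
scene gry [([193.8, 17.4], [181, 0, 29, 32, 217]), ([231.5, 21.4], [222, 7, 22, 31, 175]), ([279.6, 23.6], [267, 8, 30, 27, 203]), ([192.7, 43.6], [176, 18, 47, 41, 430]), ([325.3, 38.7], [318, 23, 14, 33, 160]), ([78.7, 34.1], [75, 28, 9, 13, 63]), ([281.1, 50.4], [270, 29, 36, 41, 597]), ([39.5, 67.5], [0, 40, 96, 65, 2448]), ([230.1, 54.2], [224, 45, 12, 17, 76]), ([452.2, 73.3], [436, 56, 39, 31, 303]), ([400.9, 173.0], [389, 159, 25, 29, 509]), ([303.8, 198.3], [285, 183, 45, 23, 97]), ([375.1, 233.4], [361, 216, 27, 29, 305]), ([190.4, 317.2], [176, 300, 30, 35, 843]), ([361.8, 330.4], [341, 314, 43, 34, 607])]
(274, 253) [  9 153 221]
(226, 236) [  9 156 220]
(300, 170) [ 14 156 189]
(296, 149) [ 0.596 -0.103  0.04 ]
(330, 143) [ 0.616 -0.211  0.04 ]
(302, 187) [ 0.476 -0.121  0.04 ]
(368, 175) [ 0.515 -0.331  0.04 ]
[0.58891717 0.19695571 0.03      ]
```

Request:
{"method": "apply_moves", "body": {"deltas": [[0, 2.8, 3.8, 0, 0, 0, 0.0825], [0, 2.8, 3.8, 0, 0, 0, 0.0825], [0, 2.8, 3.8, 0, 0, 0, 0.0825], [0, 2.8, 3.8, 0, 0, 0, 0.0825], [0, 2.8, 3.8, 0, 0, 0, 0.0825], [0, 2.8, 3.8, 0, 0, 0, 0.0825], [0, 2.8, 3.8, 0, 0, 0, 0.0825], [0, 2.8, 3.8, 0, 0, 0, 0.0825], [0, 2.8, 3.8, 0, 0, 0, 0.0825], [0, 2.8, 3.8, 0, 0, 0, 0.0825]], "grip_force": 50}}

```text
time_s: 1.2
ee_pos: [0.461, -0.1378, 0.2306]
eef_rot: [3.141, 0.0, 1.162]
force: [-0.1, -0.4, -0.4]
grip_width: 0.0937
grip_force: 0.0
```

Request:
{"method": "apply_moves", "body": {"deltas": [[0, 2.7, 3.8, 0, 0, 0, 0.0825], [0, 2.7, 3.8, 0, 0, 0, 0.0825], [0, 2.7, 3.8, 0, 0, 0, 0.0825], [0, 2.7, 3.8, 0, 0, 0, 0.0825], [0, 2.7, 3.8, 0, 0, 0, 0.0825], [0, 0, 0, 0, -0.12, 0, 0], [0, 0, 0, 0, -0.12, 0, 0], [0, 0, 0, 0, -0.12, 0, 0], [0, 0, 0, 0, -0.12, 0, 0], [0, 0, 0, 0, 0, 0, 0]]}}

```text
time_s: 2.2
ee_pos: [0.5948, 0.0521, 0.229]
eef_rot: [-3.138, 0.482, 1.576]
force: [0.3, 0.2, -0.3]
grip_width: 0.0941
grip_force: 0.0
```

Request:
{"method": "apply_moves", "body": {"deltas": [[0, 0, 0, 0, -0.12, 0, 0], [0, 0, 0, 0, -0.12, 0, 0], [0, 0, 0, 0, -0.12, 0, 0], [0, 0, 0, 0, -0.12, 0, 0], [0, 0, 0, 0, 0, 0, 0]]}}

```text
time_s: 2.7
ee_pos: [0.5946, 0.0507, 0.228]
eef_rot: [-3.131, 0.96, 1.58]
force: [-0.4, -0.1, -0.1]
grip_width: 0.0941
grip_force: 0.0
```

```bash
python3 - <<'E'
from h import *
C={n:ctrl.camera(n) for n in("top","scene")}
for n,c in C.items():
    h=cv2.cvtColor(c["img"],cv2.COLOR_RGB2HSV).astype(int); H,S,V=h[...,0],h[...,1],h[...,2]
    m=(H>6)&(H<13)&(S>130)&(V>80)
    print(n,[(b[0].tolist(),b[1]) for b in blobs(cv2.morphologyEx(m.astype(np.uint8),cv2.MORPH_OPEN,np.ones((3,3))),80)])
    cv2.imwrite(f"pics/{n}1.png",c["img"][:,:,::-1])
i=np.vstack([cv2.resize(C[n]["img"][60:280,150:470],(640,300)) if 0 else C[n]["img"] for n in C])[:,:,::-1]
cv2.imwrite("pics/b1.png",cv2.resize(np.hstack([C["top"]["img"][50:310,150:450],C["scene"]["img"][90:350,120:420]])[:,:,::-1],(800,347)))
o=ctrl.get_obs(); print(o["time_s"],o["qpos"],o["ee_pos"],o["eef_rot"])
E
```

```text
top [([352.7, 83.8], [327, 77, 53, 15, 284]), ([88.7, 123.4], [85, 104, 9, 40, 295]), ([295.2, 149.9], [286, 141, 19, 19, 278]), ([301.7, 187.1], [289, 175, 27, 25, 534])]
scene [([385.6, 118.0], [366, 111, 39, 15, 258]), ([225.7, 237.3], [209, 216, 35, 43, 1232]), ([274.4, 253.2], [262, 238, 26, 31, 667]), ([340.4, 359.2], [318, 333, 43, 51, 571])]
2.8 [ 0.34145179  0.60591908  1.32967583 -0.87811219  1.62108838  0.4910834 ] [0.59523638 0.05002016 0.23007353] [-3.13877099  0.9546489   1.57266099]
```

View pics/b1.png

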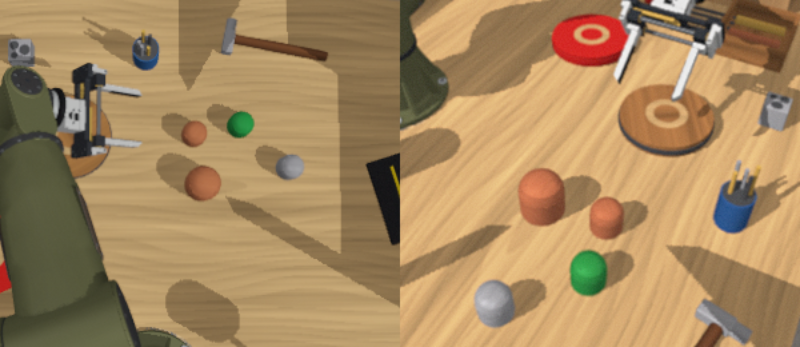

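The arm is tilted beside the stump and pointing towards -y. The small copper cup is clear at top (295,150) and scene (274,253).

```bash
python3 - <<'E'
from h import *
t,s=ctrl.camera("top"),ctrl.camera("scene")
print(two(ray(t,(295.2,149.9)),ray(s,(274.4,253.2))))
print([onz(t,(295.2,149.9),z).round(4) for z in(.03,.045,.06)], onz(s,(274.4,253.2),.03).round(4))
# bottom/side extents scene
print(onz(t,(202,151.5),.03).round(4))
print("ring centre scene",onz(s,(321,176),.03).round(4))
E
```

```text
(array([ 0.5953766 , -0.1023171 ,  0.02272569]), np.float64(0.0019527981488505035))
[array([ 0.595 , -0.1011,  0.03  ]), array([ 0.5926, -0.0996,  0.045 ]), array([ 0.5902, -0.0981,  0.06  ])] [ 0.5968 -0.1079  0.03  ]
[0.5889 0.197  0.03  ]
ring centre scene [0.5933 0.1937 0.03  ]
```

Request:
{"method": "apply_moves", "body": {"deltas": [[0, 0, -1, -3.2, 0, 0, 0], [0, 0, -1, -3.2, 0, 0, 0], [0, 0, -1, -3.2, 0, 0, 0], [0, 0, -1, -3.2, 0, 0, 0], [0, 0, -2, -1.4, 0, 0, 0], [0, 0, -2, -1.4, 0, 0, 0], [0, 0, -2, -1.4, 0, 0, 0], [0, 0, -2, -1.4, 0, 0, 0], [0, 0, -1.6, -1.2, 0, 0, 0], [0, 0, 0, 0, 0, 0, 0]]}}

```text
time_s: 3.9
ee_pos: [0.5945, -0.0877, 0.0336]
eef_rot: [-3.139, 0.959, 1.57]
force: [-0.8, 1.0, -0.2]
grip_width: 0.0939
grip_force: 0.0
```

```bash
python3 - <<'E'
from h import *
c=ctrl.camera("scene"); t=ctrl.camera("top")
cv2.imwrite("pics/b2.png",cv2.resize(np.hstack([c["img"][150:320,180:350],t["img"][80:220,225:365]] if 0 else [c["img"][150:320,180:350],t["img"][70:240,210:380]])[:,:,::-1],(800,400)))
o=ctrl.get_obs(); print(o["time_s"],o["ee_pos"],o["eef_rot"],o["force"])
E
```

```text
4.0 [ 0.5953992  -0.08566457  0.03502599] [3.14091323 0.95916673 1.56939885] [-0.04152427  0.46890415  0.32494221]
```

View pics/b2.png

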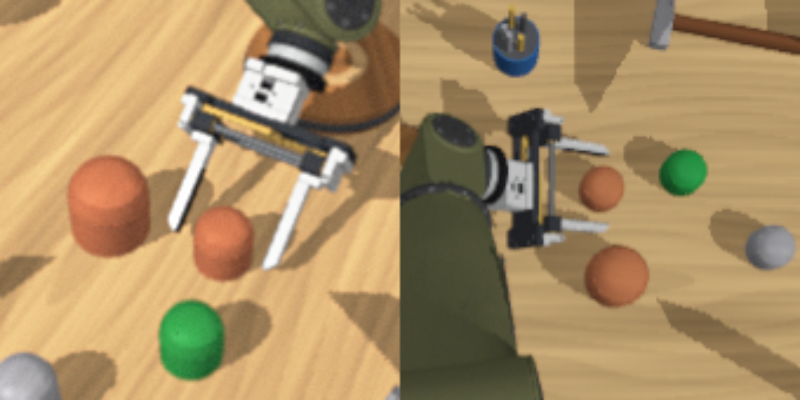

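The fingers straddle the small copper cup and clear its neighbours. I'll go in the last centimetre and close.

Request:
{"method": "apply_moves", "body": {"deltas": [[0, -0.1, -1.1, -0.9, 0, 0, 0], [0, 0, 0, 0, 0, 0, 0], [60, 0, 0, 0, 0, 0, 0], [90, 0, 0, 0, 0, 0, 0], [120, 0, 0, 0, 0, 0, 0], [160, 0, 0, 0, 0, 0, 0], [255, 0, 0, 0, 0, 0, 0], [255, 0, 0, 0, 0, 0, 0], [255, 0, 0, 0, 0, 0, 0]]}}

```text
time_s: 4.9
ee_pos: [0.5946, -0.0958, 0.0259]
eef_rot: [-3.14, 0.959, 1.572]
force: [1.1, 2.4, 1.6]
grip_width: 0.0588
grip_force: 50.0
```

Request:
{"method": "apply_moves", "body": {"deltas": [[255, 0, 0, 0, 0, 0, 0], [255, 0, 0, 1, 0, 0, 0], [255, 0, 0, 2, 0, 0, 0], [255, 0, 0, 3, 0, 0, 0], [255, 0, 0, 3, 0, 0, 0], [255, 0, 0, 3, 0, 0, 0], [255, 0, 0, 3, 0, 0, 0], [255, 0, 0, 0, 0, 0, 0]]}}

```text
time_s: 5.7
ee_pos: [0.5953, -0.096, 0.1799]
eef_rot: [3.133, 0.958, 1.563]
force: [-1.0, -0.3, -2.8]
grip_width: 0.0589
grip_force: 50.0
```

Request:
{"method": "apply_moves", "body": {"deltas": [[255, 0, 1.7, 0, 0.078, 0, 0], [255, 0, 1.7, 0, 0.078, 0, 0], [255, 0, 1.7, 0, 0.078, 0, 0], [255, 0, 1.7, 0, 0.078, 0, 0], [255, 0, 1.7, 0, 0.078, 0, 0], [255, 0, 1.7, 0, 0.078, 0, 0], [255, 0, 1.7, 0, 0.078, 0, 0], [255, 0, 1.7, 0, 0.078, 0, 0], [255, 0, 1.7, 0, 0.078, 0, 0], [255, 0, 1.7, 0, 0.078, 0, 0]]}}

```text
time_s: 6.7
ee_pos: [0.5939, 0.0746, 0.1744]
eef_rot: [-3.138, 0.176, 1.571]
force: [-0.6, -1.1, -3.8]
grip_width: 0.0586
grip_force: 50.0
```

Request:
{"method": "apply_moves", "body": {"deltas": [[255, 0, 1.7, 0, 0.078, 0, 0], [255, 0, 1.7, 0, 0.078, 0, 0], [255, 0, 1.7, 0, 0.078, 0, 0], [255, 0, 1.7, 0, 0.078, 0, 0], [255, 0, 1.7, 0, 0.078, 0, 0], [255, 0, 1.7, 0, 0.078, 0, 0], [255, 0, 1.7, 0, 0.078, 0, 0], [255, 0, 1.7, 0, 0.078, 0, 0], [255, 0, 1.7, 0, 0.078, 0, 0], [255, 0, 1.7, 0, 0.078, 0, 0]]}}

```text
time_s: 7.7
ee_pos: [0.5939, 0.2443, 0.1743]
eef_rot: [-3.137, -0.604, 1.568]
force: [-0.1, -0.3, -3.6]
grip_width: 0.0589
grip_force: 50.0
```

Request:
{"method": "apply_moves", "body": {"deltas": [[255, 0, 0, 0, 0, 0, 0], [255, 0, 0, -1, 0, 0, 0], [255, 0, 0, -1, 0, 0, 0], [255, 0, 0, -1, 0, 0, 0], [255, 0, 0, -1, 0, 0, 0], [255, 0, 0, 0, 0, 0, 0]]}}

```text
time_s: 8.3
ee_pos: [0.5938, 0.2438, 0.1337]
eef_rot: [-3.137, -0.6, 1.57]
force: [-0.4, 0.1, -2.6]
grip_width: 0.0589
grip_force: 50.0
```

```bash
python3 - <<'E'
from h import *
c=ctrl.camera("scene"); t=ctrl.camera("top")
cv2.imwrite("pics/b3.png",cv2.resize(np.hstack([c["img"][60:230,240:410],t["img"][70:240,120:290]])[:,:,::-1],(800,400)))
o=ctrl.get_obs(); print(o["time_s"],o["ee_pos"],o["eef_rot"],o["force"],o["grip_width"],o["qpos"])
E
```

```text
8.4 [0.59445172 0.24398343 0.13560534] [-3.14018037 -0.60112287  1.57118937] [-0.79834768  0.41763795 -3.25605152] 0.05897758012468392 [ 0.11418541  0.55852516  1.49182866  0.67466975  1.11938554 -0.19897664]
```

View pics/b3.png

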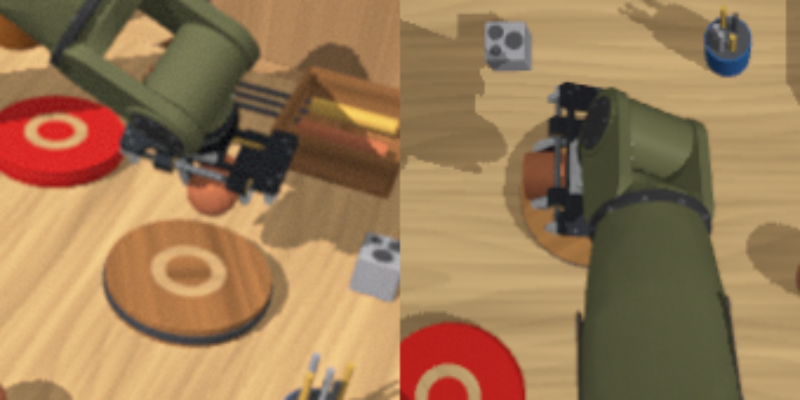

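The cup is held on its side over the stump with its mouth towards +y, which is left in the top view. I'll lower it and watch the force.

Request:
{"method": "apply_moves", "body": {"deltas": [[255, 0, 0, -1.5, 0, 0, 0], [255, 0, 0, -1.5, 0, 0, 0], [255, 0, 0, -1.5, 0, 0, 0], [255, 0, 0, -1.0, 0, 0, 0], [255, 0, 0, -0.6, 0, 0, 0], [255, 0, 0, -0.3, 0, 0, 0], [255, 0, 0, 0, 0, 0, 0]]}}

```text
time_s: 9.1
ee_pos: [0.5945, 0.244, 0.0715]
eef_rot: [-3.14, -0.601, 1.571]
force: [-0.6, -0.4, -1.8]
grip_width: 0.0592
grip_force: 50.0
```

Request:
{"method": "apply_moves", "body": {"deltas": [[255, 0, 0, -0.2, 0, 0, 0], [255, 0, 0, -0.1, 0, 0, 0], [255, 0, 0, 0, 0, 0, 0]]}}

```text
time_s: 9.4
ee_pos: [0.5945, 0.244, 0.0689]
eef_rot: [-3.141, -0.601, 1.572]
force: [0.2, -0.1, -2.3]
grip_width: 0.0583
grip_force: 50.0
```

Request:
{"method": "apply_moves", "body": {"deltas": [[255, 0, 0, -0.1, 0, 0, 0], [255, 0, 0, -0.1, 0, 0, 0], [255, 0, 0, 0, 0, 0, 0]]}}

```text
time_s: 9.7
ee_pos: [0.5945, 0.244, 0.0669]
eef_rot: [-3.141, -0.601, 1.571]
force: [0.1, -0.7, -2.4]
grip_width: 0.059
grip_force: 50.0
```

Request:
{"method": "apply_moves", "body": {"deltas": [[255, 0, 0, -0.1, 0, 0, 0], [255, 0, 0, 0, 0, 0, 0]]}}

```text
time_s: 9.9
ee_pos: [0.5946, 0.2441, 0.0667]
eef_rot: [-3.141, -0.602, 1.572]
force: [-4.3, -2.6, 6.7]
grip_width: 0.0586
grip_force: 50.0
```

Request:
{"method": "apply_moves", "body": {"deltas": [[255, 0, 0, -0.1, 0, 0, 0], [255, 0, 0, 0, 0, 0, 0]]}}

```text
time_s: 10.1
ee_pos: [0.5947, 0.2442, 0.0665]
eef_rot: [-3.142, -0.603, 1.573]
force: [-7.5, -5.8, 15.2]
grip_width: 0.0589
grip_force: 50.0
```

Request:
{"method": "apply_moves", "body": {"deltas": [[255, 0, 0, 0.15, 0, 0, 0], [255, 0, 0, 0, 0, 0, 0], [255, 0, 0, 0, 0, 0, 0]], "grip_force": 5}}

```text
time_s: 10.4
ee_pos: [0.5947, 0.2441, 0.0666]
eef_rot: [-3.141, -0.602, 1.572]
force: [-0.2, 0.3, 2.7]
grip_width: 0.0597
grip_force: 5.0
```

Request:
{"method": "apply_moves", "body": {"deltas": [[90, 0, 0, 0, 0, 0, 0], [85, 0, 0, 0, 0, 0, 0], [75, 0, 0, 0, 0, 0, 0], [60, 0, 0, 0, 0, 0, 0], [40, 0, 0, 0, 0, 0, 0], [0, 0, 0, 0, 0, 0, 0], [0, 0, 0, 0, 0, 0, 0], [0, 0, 0, 0, 0, 0, 0], [0, 0, 0, 0, 0, 0, 0], [0, 0, 0, 0, 0, 0, 0]]}}

```text
time_s: 11.4
ee_pos: [0.5944, 0.244, 0.0663]
eef_rot: [-3.141, -0.601, 1.571]
force: [1.3, 0.6, 0.0]
grip_width: 0.0944
grip_force: 0.0
```

```bash
python3 - <<'E'
from h import *
c=ctrl.camera("scene"); t=ctrl.camera("top")
cv2.imwrite("pics/b4.png",cv2.resize(np.hstack([c["img"][60:230,240:410],t["img"][70:240,120:290]])[:,:,::-1],(800,400)))
o=ctrl.get_obs(); print(o["time_s"],o["ee_pos"],o["force"],o["grip_width"])
E
```

```text
11.5 [0.59443361 0.2440052  0.06623437] [ 0.58357909  0.03579738 -0.38626414] 0.09412631238130775
```

View pics/b4.png

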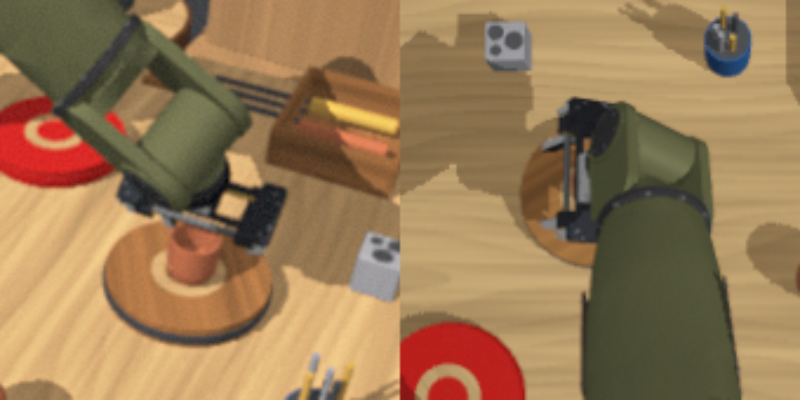

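The cup stands mouth-up on the ring in the stump's centre, between the open fingers. I'll go straight up.

Request:
{"method": "apply_moves", "body": {"deltas": [[0, 0, 0, 0.5, 0, 0, 0], [0, 0, 0, 1, 0, 0, 0], [0, 0, 0, 1.5, 0, 0, 0], [0, 0, 0, 2, 0, 0, 0], [0, 0, 0, 2, 0, 0, 0], [0, 0, 0, 2, 0, 0, 0], [0, 0, 0, 2, 0, 0, 0], [0, 0, 0, 2, 0, 0, 0], [0, 0, 0, 2, 0, 0, 0], [0, 0, 0, 2, 0, 0, 0]]}}

```text
time_s: 12.5
ee_pos: [0.5943, 0.244, 0.2386]
eef_rot: [3.141, -0.601, 1.572]
force: [-0.3, -0.4, -0.5]
grip_width: 0.0936
grip_force: 0.0
```

Request:
{"method": "apply_moves", "body": {"deltas": [[0, 0, -3, 1, 0, 0, 0], [0, 0, -4, 0, 0, 0, 0], [0, 0, -4, 0, 0, 0, 0], [0, 0, -4, 0, 0, 0, 0], [0, 0, -4, 0, 0, 0, 0], [0, 0, -4, 0, 0, 0, 0], [0, 0, -2, 0, 0, 0, 0], [0, 0, 0, 0, 0, 0, 0], [0, 0, 0, 0, 0, 0, 0], [0, 0, 0, 0, 0, 0, 0]]}}

```text
time_s: 13.5
ee_pos: [0.5944, -0.0049, 0.2469]
eef_rot: [-3.141, -0.601, 1.573]
force: [0.4, -0.0, -0.2]
grip_width: 0.0943
grip_force: 0.0
```

```bash
python3 - <<'E'
from h import *
c=ctrl.camera("scene"); t=ctrl.camera("top")
cv2.imwrite("pics/b5.png",cv2.resize(np.hstack([c["img"][130:350,170:390],t["img"][60:280,120:340]])[:,:,::-1],(800,400)))
E
```

```text
(no output)
```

View pics/b5.png

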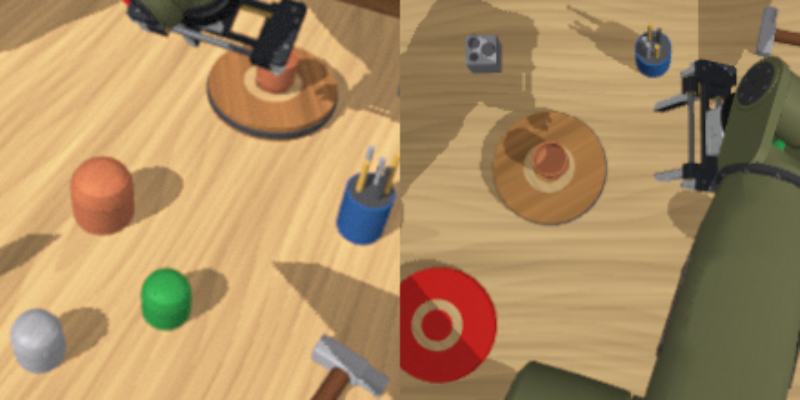

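The cup stands mouth-up near the stump's middle, at about (550,160) in the right-hand view, and the steel cup hasn't moved. I'll hand the job in.

```bash
python3 -c "
from station import ctrl
print(ctrl.hand_in())"
```

```text
the job is handed in; nothing more can be done
None
```

I turned the copper cup onto its side over the stump and released it gently; it now stands mouth-up near the middle, the steel cup looks untouched, and the job is handed in (no verdict came back).

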